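# Fill the drying rack and push every ware board home

### The arm

A 6-joint arm with a two-finger parallel gripper is mounted at the origin on the work surface. World frame = base frame: x ahead of the robot, y to its left, z up, the work surface at z = 0. Lengths are in m, angles in rad, forces in N, time in s.
With the tool pointing down it reaches from about 0.25 to 0.775 m from the base axis. Payload 4 kg.
Tool frame: the origin (TCP) lies at the very end of the fingers, on their centre line; the grasp point (between the pads) lies hold_point_z behind it (hold_point_z is the distance from the TCP to the grasp point, in m); z points along the fingers, y is the direction in which the jaws open and shut (so a half turn about z gives the same grasp; the last joint's range is limited). The gripper opens to 94 mm and grips with 3 to 60 N. Pads are 16 mm wide; open, the fingers measure 119 mm over their backs; the gripper's body (75 mm by 177 mm) begins 78 mm behind the grasp point.
Start: joints at [-0.103, 0.087, 1.371, -0, 1.684, -0.103], TCP at [0.55, -0, 0.206] pointing down, gripper open.
Joint ranges: [-3.1, 3.1], [-0.76, 2.03], [0.27, 2.55], [-1.08, 4.22], [0.17, 2.65], [-2.57, 2.57]. Speed limits (rad/s): [2.79, 2.79, 3.14, 3.14, 3.14, 3.14].

### API

Orientations are given as [roll, pitch, yaw] about the fixed x, y, z axes, in that order (R = Rz(yaw) Ry(pitch) Rx(roll)).
In Python, from bench import * gives the robot as it stands.
- The arm moves only by the tool step_arm, never from a script. Its argument "increments" is text: rows parted by semicolons, each of 6 numbers parted by spaces: the shift along the tool's x, y, z in cm, then the turn, a rotation vector about the tool's x, y, z in rad. A call has 1 to 5 rows; each row shifts and turns the commanded pose from where the row before left it, along the tool's axes as they then stand; what a row does not reach is not made up. A row lasts 1/10 s, in which the tool goes at most 50 mm and 8.59 degrees, less where a joint would pass 70% of its speed; a pose out of reach is approached as far as the arm can. A call is refused whole if a number of a shift passes 5 or a number of a turn 0.15, either way. A call with a gripper value outside its range is refused whole. "claw" is the gripper's target within -1 to 1 (shut at 1, half-way at 0, fully open at -1), set as the call begins (left out, the last holds). The fingers move at their own pace and stop on an object; the grip force is fixed at half the most. Time passes only in rows, so rows that do not move let the fingers close. It gives the time, the measured TCP pose, the force and the opening at its end, in the units of the state.
- get_obs(): the state, without advancing time (a new reading comes with each control period).
- snapshot(name): name is "scene" or "side" or "wrist"; returns the picture (480x640x3 uint8, red, green, blue); there is no depth.
- calibration(name): a dict with "camera_matrix" (3x3 intrinsics, pixels), "eye" and "orientation" of the camera in the world; the wrist camera has in their place "tool_from_camera" (4x4, takes a point from camera to tool coordinates, whose origin is the TCP and whose axes are the flange's). Camera axes: x right, y up, looking along -z (the intrinsics and any distortion apply to the point x, -y, -z); pixel columns grow to the right and rows downward; lengths in m; the calibration is good to about 2 mm. A picture is of the moment at which its call begins: read the wrist's pose just before it. calibration takes no time and is no camera call.
- close_job(): hands the job in, once; it reports no verdict.
The state is a dict: "time": time; "joint_positions": joint angles; "qvel": joint speeds; "joint_torque": joint torques, N m; "tool_pos": TCP position; "ee_rot": TCP orientation; "wrist_force": force on the tool from outside, world axes, zero at the start; "wrist_torque": the same for the moment, N m; "width": finger opening in m.
Only numpy, scipy, OpenCV 4.12 (cv2) and the standard library are available. Lean on these libraries where they do the work, as an engineer would, in place of code of your own. Each camera call takes 0.05 s, during which the arm holds its last target. There are 200 camera calls.

### The job

Get the drying rack ready: slide the waiting ware board into whichever bay is empty, and push home the board that is still sticking out, so that all three boards end fully home against the back stop with their bowls still standing in place. The bowls are unfired, so do not touch them; push the boards gently, never ram them into the rack, and leave the other things on the bench where they are.

Things in the scene. Friction and masses are not known exactly. Their poses are not given: they have to be found in the camera images.
- rack: steel drying frame fixed to the bench, 370 mm wide, 225 deep, 155 high; origin on the bench, middle of its mouth; x points into the bays, z up. Three bays along its y, 104 mm pitch, 98 mm clear between 6 mm thick, 25 mm high fixed guide strips from x = 0 on; their floor is the bench. Corner posts 25 mm square, 172 mm either side of the middle
- rail (a point): middle of the underside of the square 25 mm rail that spans the mouth above all bays (rack x = 0 to 25 mm, underside 110 mm above the bench): an upright hand cannot follow a board home under it, the tool must lean back out of the mouth by about 40 degrees. Behind it flat 16 mm bars run back above the guide strips, 131 to 135 mm up; otherwise the bays are open above
- stop (a point): foot of the stop, middle of its face: a rigid strip 30 mm high that closes the back of all three bays, face at rack x = 195 mm. A board that meets it is fully home; the resistance then rises sharply
- bay_near (a point): the bay at rack y = +104 mm, nearest the robot: point on the bench where the origin of a board lies when that board is fully home against the stop and centred in the bay (rack x = 105 mm, axes as the rack's)
- bay_mid (a point): the middle bay: point on the bench where the origin of a board lies when that board is fully home against the stop and centred in the bay (rack x = 105 mm, axes as the rack's)
- bay_far (a point): the bay at rack y = -104 mm, farthest from the robot: point on the bench where the origin of a board lies when that board is fully home against the stop and centred in the bay (rack x = 105 mm, axes as the rack's)
- board_1: wooden ware board, 180 mm long (x), 90 mm wide (y), 22 mm thick, loose on the bench, about 0.4 kg with two bowls (varies); takes 1 to 4 N to slide. Origin: centre of its underside; x along its length, roughly as the rack's x. One of the two boards in the rack: one is home, the other sticks 35 to 65 mm out of the mouth, in any two bays. When home its near end is 15 mm inside the mouth
- board_2: wooden ware board, 180 mm long (x), 90 mm wide (y), 22 mm thick, loose on the bench, about 0.4 kg with two bowls (varies); takes 1 to 4 N to slide. Origin: centre of its underside; x along its length, roughly as the rack's x. The other of the two boards already in the rack (see board_1). When home its near end is 15 mm inside the mouth
- board_3: wooden ware board, 180 mm long (x), 90 mm wide (y), 22 mm thick, loose on the bench, about 0.4 kg with two bowls (varies); takes 1 to 4 N to slide. Origin: centre of its underside; x along its length, roughly as the rack's x. The waiting board, on the bench in front of the rack's mouth, turned up to 15 degrees from the rack's x axis. When home its near end is 15 mm inside the mouth
- bowl_1a: unfired clay bowl, rim 78 mm across, 36 mm high, standing loose on board_1, centred 43 mm behind the board's middle along its x (so about 8 mm from the end and 6 mm from the long edges). Origin: centre of its foot, 22 mm above the bench
- bowl_1b: unfired clay bowl, rim 78 mm across, 36 mm high, standing loose on board_1, centred 43 mm ahead of the board's middle along its x (so about 8 mm from the end and 6 mm from the long edges). Origin: centre of its foot, 22 mm above the bench
- bowl_2a: unfired clay bowl, rim 78 mm across, 36 mm high, standing loose on board_2, centred 43 mm behind the board's middle along its x (so about 8 mm from the end and 6 mm from the long edges). Origin: centre of its foot, 22 mm above the bench
- bowl_2b: unfired clay bowl, rim 78 mm across, 36 mm high, standing loose on board_2, centred 43 mm ahead of the board's middle along its x (so about 8 mm from the end and 6 mm from the long edges). Origin: centre of its foot, 22 mm above the bench
- bowl_3a: unfired clay bowl, rim 78 mm across, 36 mm high, standing loose on board_3, centred 43 mm behind the board's middle along its x (so about 8 mm from the end and 6 mm from the long edges). Origin: centre of its foot, 22 mm above the bench
- bowl_3b: unfired clay bowl, rim 78 mm across, 36 mm high, standing loose on board_3, centred 43 mm ahead of the board's middle along its x (so about 8 mm from the end and 6 mm from the long edges). Origin: centre of its foot, 22 mm above the bench
- glaze_jar_1: bystander: white jar with white lid, 68 mm across, 85 mm high, origin at the centre of its underside
- glaze_jar_2: bystander: white jar with green lid, 68 mm across, 85 mm high, origin at the centre of its underside
- kiln_post_1: bystander: standing ceramic tube, 44 mm across, 75 mm high, origin at the centre of its underside
- kiln_post_2: bystander: standing ceramic tube, 44 mm across, 50 mm high, origin at the centre of its underside
- glaze_brush: bystander: brush lying flat, 190 mm long along x, origin under its middle
There are look-alikes about, which are no part of the job. Leave any blue or red look-alike of the bowl_1b alone.

How it is judged:
By the outcome, as a careful person would: the job done as asked, in the order asked, and still so for the second after the job is handed in, with the robot touching nothing.
It also fails if it takes over 72 s, if anything falls off the work surface, if the arm or the gripper's body presses on something with over 40 N, if the wrist force passes 120 N, or if a joint passes its speed limit or range.

## Working session

There is one attempt and no reset: what is moved stays moved. The work goes in short steps, Python scripts to look and compute and a tool call to move; the robot and the scene stay as the last step left them, time stands still between calls to the robot, and variables do not carry over. Pictures are saved under pics/ and viewed, about 8 in all and at most 12, crops included, and the job is handed in when it is done.

Besides the shell and the picture viewer there is one more tool, called after "Call:" as name(argument=value, ...) on one line, values as JSON. step_arm: Moves the arm, as the interface text tells. Its arguments: {"type":"object","properties":{"increments":{"type":"string"},"claw":{"type":"number"}},"required":["increments"]}

```bash
ls; mkdir -p pics; python3 - <<'E'
from bench import *
import cv2
o=get_obs();print({k:o[k] for k in("time","tool_pos","ee_rot","wrist_force","width")})
for n in("scene","side","wrist"):
    c=calibration(n);print(n,c)
    cv2.imwrite(f"pics/{n}0.png",snapshot(n)[:,:,::-1])
E
```

```text
pics
{'time': 0.0, 'tool_pos': array([5.49450879e-01, 2.10772841e-05, 2.04345104e-01]), 'ee_rot': array([-3.13945035e+00, -1.82291605e-04,  1.57072323e+00]), 'wrist_force': array([ 0.6291766 ,  0.32332714, -0.07383633]), 'width': 0.09410935107190053}
scene {'camera_matrix': array([[541.46047511,   0.        , 325.88277981],
       [  0.        , 541.46047511, 229.03417681],
       [  0.        ,   0.        ,   1.        ]]), 'eye': array([1.40065657, 0.13662788, 1.08496192]), 'orientation': array([0.7020503 , 0.00564531, 1.76296036])}
side {'camera_matrix': array([[440.78866082,   0.        , 320.38842833],
       [  0.        , 440.78866082, 231.55738225],
       [  0.        ,   0.        ,   1.        ]]), 'eye': array([-0.12553307, -0.80265181,  0.70500219]), 'orientation': array([ 1.02588884,  0.00194488, -0.72031586])}
wrist {'camera_matrix': array([[355.79659287,   0.        , 318.22640867],
       [  0.        , 355.79659287, 236.83300016],
       [  0.        ,   0.        ,   1.        ]]), 'tool_from_camera': array([[ 1.62412236e-05,  9.70361965e-01,  2.41656073e-01,
         6.98850202e-02],
       [ 9.99999656e-01, -2.16310010e-04,  8.01377703e-04,
        -1.97175068e-04],
       [ 8.29899070e-04,  2.41655976e-01, -9.70361634e-01,
        -1.78759193e-01],
       [ 0.00000000e+00,  0.00000000e+00,  0.00000000e+00,
         1.00000000e+00]])}
```

View pics/scene0.png

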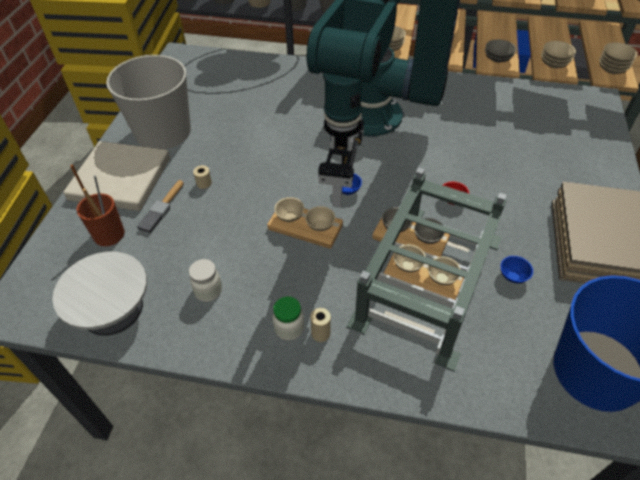

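View pics/side0.png

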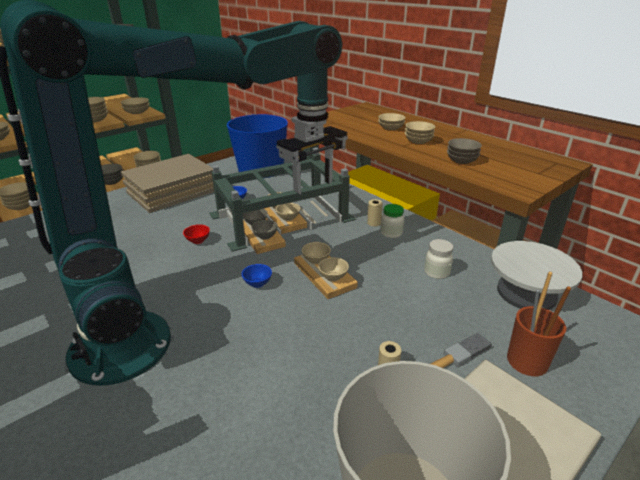

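The scene view shows the rack at about (430,265) with its mouth facing left. The waiting board is at (305,225). Next I'll enlarge the rack and look at the wrist view.

```bash
python3 - <<'E'
import cv2,numpy as np
s=cv2.imread("pics/scene0.png");w=cv2.imread("pics/wrist0.png")
a=cv2.resize(s[160:360,255:525],None,fx=2.95,fy=2.95,interpolation=cv2.INTER_CUBIC)
cv2.imwrite("pics/crop1.png",a)
E
```

```text
(no output)
```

View pics/crop1.png

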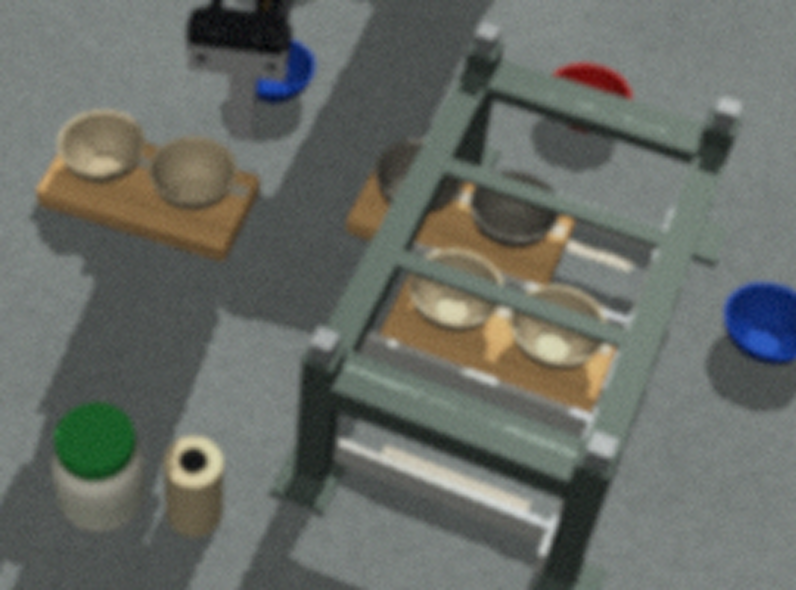

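View pics/wrist0.png

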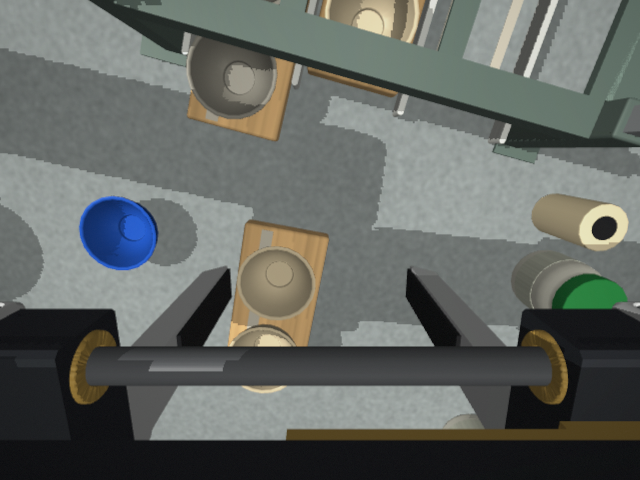

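The wrist view (right = +x, up = +y) shows:
- **Near bay (left):** a board sticking out, end at (235,125).
- **Middle bay:** a board that is home, at (360,80).
- **Far bay (right):** empty. The strip tips are at about (185,50), (297,80), (402,110) and (503,140).
- **Waiting board:** far end from (247,221) to (329,236).
- **Beside the far bay:** kiln post at (605,225) and green jar at (590,300).

Blue look-alike bowls are at (118,232) and elsewhere and don't matter here.

```bash
cat > h.py <<'E'
from bench import *
import numpy as np, cv2
from scipy.spatial.transform import Rotation as R
def cam(n,pose=None):
    c=calibration(n)
    if n=="wrist":
        p,e=pose; T=np.eye(4);T[:3,:3]=R.from_euler('xyz',e).as_matrix();T[:3,3]=p
        M=T@c["tool_from_camera"]; return c["camera_matrix"],M[:3,:3],M[:3,3]
    return c["camera_matrix"],R.from_euler('xyz',c["orientation"]).as_matrix(),np.array(c["eye"])
def ray(c,uv,z):
    K,Rm,t=c; d=np.linalg.solve(K,[uv[0],uv[1],1.]);d=Rm@(d*[1,-1,-1]); return t+d*(z-t[2])/d[2]
def proj(c,P):
    K,Rm,t=c; q=Rm.T@(np.asarray(P)-t); q=q*[1,-1,-1]; q=K@q; return q[:2]/q[2]
E
python3 - <<'E'
from h import *
np.set_printoptions(precision=4,suppress=True)
o=get_obs();w=cam("wrist",(o["tool_pos"],o["ee_rot"]));s=cam("scene")
print("eye",w[2])
f=lambda c,l,z:[print(n,ray(c,uv,z)) for n,uv in l]
f(w,[("strip%d"%i,u) for i,u in enumerate([(185,50),(297,80),(402,110),(503,140)])],.025)
C=lambda x,y:(255+x/2.95,160+y/2.95)
f(s,[("post",C(*u)) for u in [(488,38),(323,340),(728,112),(603,447)]],.155)
f(w,[("b3 farL",(247,221)),("b3 farR",(329,236)),("out L",(188,116)),("out R",(279,139))],.022)
f(s,[("b3 nearL?",C(40,188)),("b3 nearR? ",C(225,245)),("far",C(258,182))],.022)
f(w,[("kiln top",(605,225))],.075);f(s,[("kiln top",C(195,460))],.075)
f(s,[("jar top",C(95,438))],.085);f(w,[("jar top",(590,300))],.085)
f(w,[("postfoot",(500,150)),("blue",(118,232))],.0)
E
```

```text
eye [0.5497 0.0699 0.3834]
strip0 [0.4264 0.1575 0.025 ]
strip1 [0.5289 0.1319 0.025 ]
strip2 [0.6286 0.1053 0.025 ]
strip3 [0.7282 0.0777 0.025 ]
post [0.4084 0.1754 0.155 ]
post [0.7391 0.085  0.155 ]
post [0.4581 0.3705 0.155 ]
post [0.7911 0.2833 0.155 ]
b3 farL [ 0.475  -0.0032  0.022 ]
b3 farR [ 0.56   -0.0191  0.022 ]
out L [0.423  0.1001 0.022 ]
out R [0.5103 0.0787 0.022 ]
b3 nearL? [ 0.5293 -0.1906  0.022 ]
b3 nearR?  [ 0.5621 -0.0188  0.022 ]
far [ 0.4867 -0.0034  0.022 ]
kiln top [0.8024 0.0041 0.075 ]
kiln top [0.8055 0.0045 0.075 ]
jar top [ 0.8069 -0.0695  0.085 ]
jar top [ 0.7941 -0.0629  0.085 ]
postfoot [0.7388 0.0681 0.    ]
blue [ 0.3268 -0.0201  0.    ]
```

Rack checks:
- The strip span is 0.312 m and the posts are 0.343 m apart, both matching the given sizes.
- Rack yaw is about 75° and the mouth is at about (0.577,0.118).
- The far bay is empty, with its mouth at about (0.678,0.0915).

Board_3 is at about (0.501,-0.0995) with yaw about 79.4°. I'll go above its rear part to grip it across the width.

Call:
step_arm(increments="-2 -0.8 0 0 0 0.03; -4 -1.5 1 0 0 0.05; -4.3 -1.6 2.5 0 0 0.05; -3 -1.3 2.5 0 0 0.04; -2 -0.7 1.5 0 0 0.015", claw=-1)

```text
time: 0.65
tool_pos: [0.4779, -0.1473, 0.1292]
ee_rot: [-3.138, -0.0, 1.383]
wrist_force: [-0.5, -0.1, 0.2]
width: 0.0937
```

Call:
step_arm(increments="0 0 0 0 0 0; 0 0 0 0 0 0")

```text
time: 0.85
tool_pos: [0.4801, -0.1458, 0.1314]
ee_rot: [-3.141, -0.001, 1.385]
wrist_force: [0.2, -0.8, 0.3]
width: 0.0938
```

```bash
python3 - <<'E'
from h import *
o=get_obs();print(o["time"],o["tool_pos"],o["ee_rot"],o["wrist_force"],o["joint_positions"])
w=cam("wrist",(o["tool_pos"],o["ee_rot"]))
cv2.imwrite("pics/w1.png",snapshot("wrist")[:,:,::-1])
print(proj(w,o["tool_pos"]))
for x in(0,.09):
  for y in(-.045,.045):
    a=np.radians(79.4);print(proj(w,[.501+x*np.cos(a)-y*np.sin(a),-.0995+x*np.sin(a)+y*np.cos(a),.022]))
E
```

```text
0.85 [ 0.48014401 -0.14579093  0.13144902] [-3.14125069e+00 -8.73414198e-04  1.38501331e+00] [ 0.24532673 -0.77195026  0.32172153] [-4.08375648e-01  6.90721986e-03  1.60166776e+00  7.76912553e-04
  1.53354403e+00 -2.22621924e-01]
[318.88126286 282.72180539]
[390.01155101 174.65998237]
[277.51608569 174.73756394]
[395.83972231  51.32815713]
[274.06706649  51.46642372]
```

View pics/w1.png

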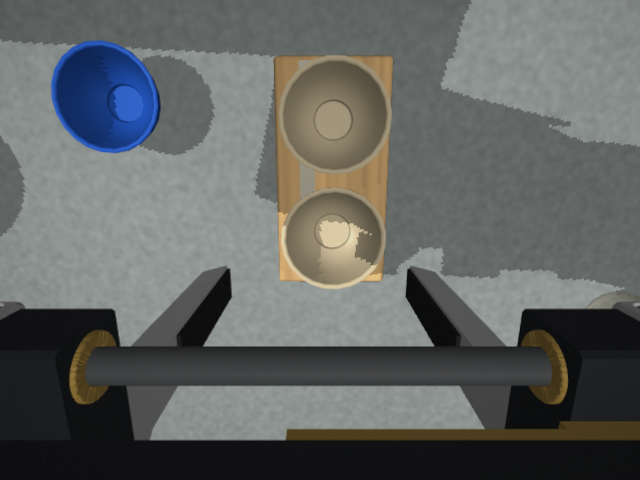

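The whole board is in view, with top-face corners at (274,57), (393,57), (382,281) and (279,281). I'll cast these to z=0.022.

```bash
python3 - <<'E'
from h import *
np.set_printoptions(precision=4,suppress=True)
o=get_obs();p=np.array(o["tool_pos"]);Rt=R.from_euler('xyz',o["ee_rot"]);w=cam("wrist",(p,o["ee_rot"]))
C=[ray(w,u,.022) for u in [(274,57),(393,57),(382,281),(279,281)]]
for c in C: print(c, Rt.inv().apply(c-p))
f=(C[0]+C[1])/2;n=(C[2]+C[3])/2
print("len",np.linalg.norm(f-n),"w",np.linalg.norm(C[0]-C[1]),np.linalg.norm(C[2]-C[3]),"yaw",np.degrees(np.arctan2(*(f-n)[1::-1])),"near",n)
print("grip target in tool", Rt.inv().apply(n+(f-n)*.035/.18-p))
g=cv2.cvtColor(cv2.imread("pics/w1.png"),cv2.COLOR_BGR2HSV)
for r in (70,180,270):
  m=(g[r,:,1]>70)&(g[r,:,0]<25);x=np.where(m)[0];x=x[(x>230)&(x<430)];print(r,x.min(),x.max())
E
```

```text
[ 0.4732 -0.0061  0.022 ] [ 0.1356 -0.0333  0.1103]
[ 0.5602 -0.0223  0.022 ] [0.1357 0.0552 0.1104]
[ 0.5272 -0.1964  0.022 ] [-0.0415  0.0547  0.1104]
[ 0.4397 -0.18    0.022 ] [-0.0415 -0.0343  0.1102]
len 0.1771553400018421 w 0.08851275058267759 0.08899003729790024 yaw 79.17759306462777 near [ 0.4835 -0.1882  0.022 ]
grip target in tool [-0.0071  0.0103  0.1103]
70 274 392
180 277 386
270 279 382
```

Call:
step_arm(increments="-0.7 1.03 0 0 0 0; 0 0 2.5 0 0 0; 0 0 3.5 0 0 0; 0 0 2.5 0 0 0; 0 0 1.2 0 0 0")

```text
time: 1.4
tool_pos: [0.4891, -0.1539, 0.0326]
ee_rot: [-3.139, -0.001, 1.387]
wrist_force: [-0.5, -1.0, 0.3]
width: 0.0937
```

Call:
step_arm(increments="0 0 0 0 0 0; 0 0 0 0 0 0")

```text
time: 1.6
tool_pos: [0.4905, -0.1549, 0.0359]
ee_rot: [3.139, 0.001, 1.387]
wrist_force: [0.3, 0.7, 1.0]
width: 0.094
```

```bash
python3 - <<'E'
from h import *
o=get_obs();print(o["time"],o["tool_pos"],o["ee_rot"],o["wrist_force"])
w=cam("wrist",(o["tool_pos"],o["ee_rot"]))
im=snapshot("wrist")[:,:,::-1].copy()
cv2.imwrite("pics/w2.png",im)
g=cv2.cvtColor(im,cv2.COLOR_BGR2HSV)
Rt=R.from_euler('xyz',o["ee_rot"])
for r in (100,150,175,200,225,240,250):
  m=(g[r,:,1]>70)&(g[r,:,0]<25);x=np.where(m)[0];x=x[(x>200)&(x<440)]
  if len(x): print(r,x.min(),x.max(),[Rt.inv().apply(ray(w,(u,r),.022)-o["tool_pos"])[:2].round(4) for u in(x.min(),x.max()+1)])
print(proj(w,Rt.apply([0,-.047,0])+o["tool_pos"]),proj(w,Rt.apply([0,.047,0])+o["tool_pos"]))
E
```

```text
1.6 [ 0.49048561 -0.15494809  0.03592848] [3.13923800e+00 5.15022133e-04 1.38650098e+00] [0.30288876 0.74708869 1.03608993]
150 233 400 [array([ 0.0689, -0.0452]), array([0.0689, 0.0432])]
175 235 399 [array([ 0.0559, -0.0449]), array([0.0559, 0.0434])]
200 236 397 [array([ 0.0425, -0.0451]), array([0.0425, 0.0431])]
225 237 396 [array([ 0.0286, -0.0453]), array([0.0286, 0.0433])]
240 238 395 [array([ 0.02  , -0.0452]), array([0.02  , 0.0432])]
[231.04646519 282.69641729] [406.75366154 282.75057803]
```

View pics/w2.png

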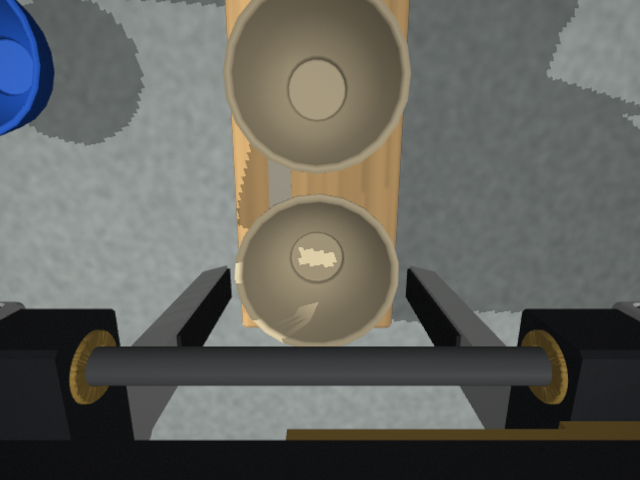

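The fingers straddle the board with tips at (231,282) and (407,282). The board edges lie 1 mm to the left of centre, so I'll correct by -1 mm and descend gently.

Call:
step_arm(increments="0 -0.1 0 0 0 0; 0 0 0.7 0 0 0; 0 0 0.7 0 0 0; 0 0 0.7 0 0 0; 0 0 0.6 0 0 0")

```text
time: 2.15
tool_pos: [0.4876, -0.1543, 0.0065]
ee_rot: [-3.141, -0.0, 1.386]
wrist_force: [0.0, 1.4, -0.0]
width: 0.094
```

Call:
step_arm(increments="0 0 0 0 0 0")

```text
time: 2.25
tool_pos: [0.4876, -0.1543, 0.0063]
ee_rot: [-3.14, -0.0, 1.386]
wrist_force: [0.6, -0.5, -0.6]
width: 0.0937
```

Call:
step_arm(increments="0 0 0 0 0 0; 0 0 0 0 0 0; 0 0 0 0 0 0; 0 0 0 0 0 0", claw=0)

```text
time: 2.65
tool_pos: [0.4879, -0.1545, 0.0074]
ee_rot: [-3.141, -0.0, 1.386]
wrist_force: [1.6, -0.2, -2.6]
width: 0.09
```

The grip is good at 90 mm. I'll drag the board smoothly toward a spot in front of the far bay, turning it toward 75°.

Call:
step_arm(increments="0.33 0.4 0 0 0 0.006; 0.67 0.8 0 0 0 0.006; 1.0 1.2 0 0 0 0.006; 1.17 1.4 0 0 0 0.007; 1.25 1.5 0 0 0 0.007")

```text
time: 3.15
tool_pos: [0.5501, -0.1206, 0.0073]
ee_rot: [-3.141, -0.0, 1.354]
wrist_force: [-0.5, -0.7, -2.5]
width: 0.0897
```

Call:
step_arm(increments="1.25 1.5 0 0 0 0.007; 1.25 1.5 0 0 0 0.007; 1.17 1.4 0 0 0 0.007; 0.9 1.1 0 0 0 0.007; 0.7 0.8 0 0 0 0.007")

```text
time: 3.65
tool_pos: [0.6235, -0.0833, 0.0072]
ee_rot: [-3.141, -0.0, 1.32]
wrist_force: [-3.1, -2.1, -1.7]
width: 0.0897
```

Call:
step_arm(increments="0.4 0.5 0 0 0 0.005; 0.2 0.3 0 0 0 0.005; 0 0 0 0 0 0; 0 0 0 0 0 0")

```text
time: 4.05
tool_pos: [0.6314, -0.0808, 0.0075]
ee_rot: [3.141, -0.001, 1.308]
wrist_force: [0.2, 0.3, -2.8]
width: 0.0899
```

```bash
python3 - <<'E'
from h import *
o=get_obs();print(o["time"],o["tool_pos"],o["ee_rot"],o["wrist_force"],o["joint_positions"])
w=cam("wrist",(o["tool_pos"],o["ee_rot"]))
im=snapshot("wrist")[:,:,::-1].copy()
cv2.imwrite("pics/w3.png",im)
E
```

```text
4.05 [ 0.63142626 -0.08079826  0.00745169] [ 3.14128067e+00 -6.37806521e-04  1.30820912e+00] [ 0.17478737  0.26759933 -2.75015153] [-2.16645221e-01  3.87018992e-01  1.41014253e+00  6.39160224e-04
  1.34409023e+00  4.57985226e-02]
```

View pics/w3.png

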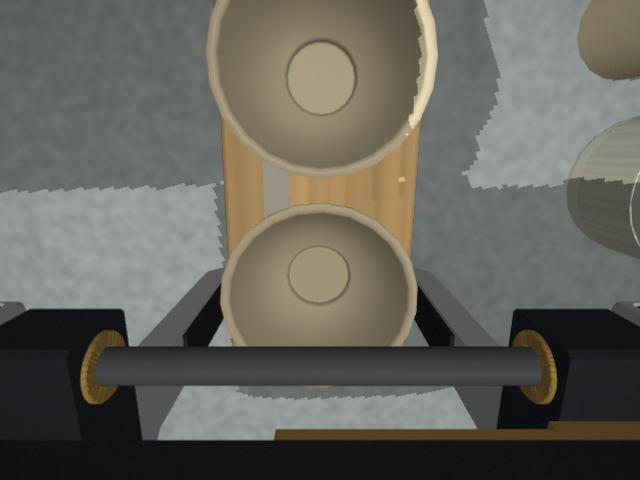

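The board is square in the hand with its bowls standing. The mouth is out of view, so I'll refine the far-bay strip tips from the first wrist picture.

```bash
python3 - <<'E'
import cv2
w=cv2.imread("pics/wrist0.png")
cv2.imwrite("pics/crop2.png",cv2.resize(w[60:170,390:550],None,fx=5,fy=5,interpolation=cv2.INTER_CUBIC))
E
```

```text
(no output)
```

View pics/crop2.png

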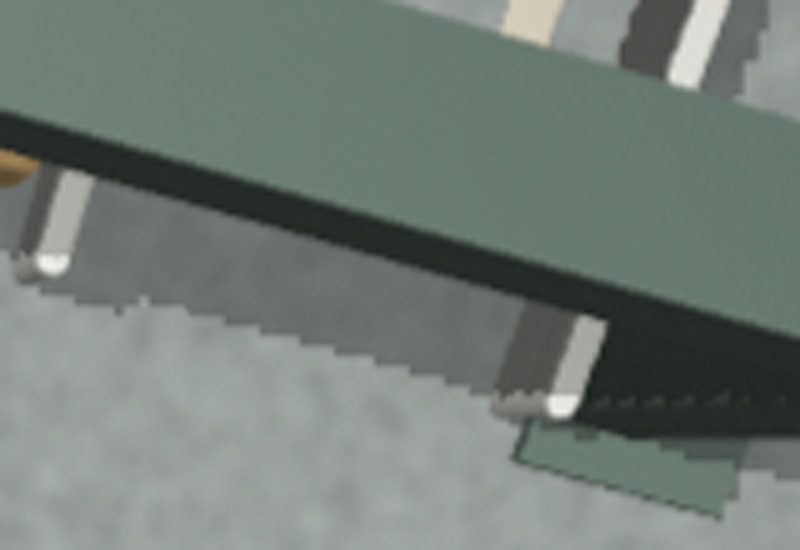

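```bash
python3 - <<'E'
from h import *
np.set_printoptions(precision=4,suppress=True)
p=np.array([5.49450879e-01, 2.10772841e-05, 2.04345104e-01]);e=[-3.13945035e+00, -1.82291605e-04,  1.57072323e+00]
w=cam("wrist",(p,e))
q=lambda x,y:ray(w,(390+x/5,60+y/5),.025)
a,b,c=q(52,268),q(562,410),q(712,0)
print(a,b,np.linalg.norm(a-b),np.degrees(np.arctan2(b[1]-a[1],b[0]-a[0])), np.degrees(np.arctan2(c[1]-b[1],c[0]-b[0])),np.linalg.norm(c-b))
m=(a+b)/2; print("bay mouth",m)
o=get_obs();t=np.radians(75);X=np.array([np.cos(t),np.sin(t)]);Y=np.array([-np.sin(t),np.cos(t)])
d=np.array(o["tool_pos"])[:2]-m[:2];print("tcp in bay frame",d@X,d@Y)
E
```

```text
[0.627  0.1019 0.025 ] [0.7275 0.0757 0.025 ] 0.10382738985598822 -14.617054214037239 75.79317635438913 0.07532855271466089
bay mouth [0.6772 0.0888 0.025 ]
tcp in bay frame -0.17580297048588236 0.00042748299170889775
```

The strip pitch comes out at 103.8 mm, as it should. The board is within 0.5 mm of the far-bay centreline, so I'll insert slowly and watch the force.

Call:
step_arm(increments="0.4 0 0 0 0 -0.003; 0.7 0 0 0 0 -0.003; 0.9 0 0 0 0 0; 0.8 0 0 0 0 0; 0.7 0 0 0 0 0")

```text
time: 4.6
tool_pos: [0.6404, -0.046, 0.0076]
ee_rot: [3.142, -0.0, 1.315]
wrist_force: [1.2, -0.8, -3.8]
width: 0.0895
```

Call:
step_arm(increments="0.6 0 0 0 0 0; 0.6 0 0 0 0 0; 0.6 0 0 0 0 0; 0.6 0 0 0 0 0; 0.4 0 0 0 0 0")

```text
time: 5.1
tool_pos: [0.6475, -0.0194, 0.0076]
ee_rot: [3.142, -0.0, 1.315]
wrist_force: [-1.7, -0.5, -2.8]
width: 0.0895
```

Call:
step_arm(increments="0.6 0 0 0 0 0; 0.9 0 0 0 0 0; 1.0 0 0 0 0 0; 1.0 0 0 0 0 0; 0.8 0 0 0 0 0")

```text
time: 5.6
tool_pos: [0.6585, 0.0228, 0.0075]
ee_rot: [-3.142, -0.0, 1.315]
wrist_force: [0.3, -0.1, -2.8]
width: 0.0899
```

Call:
step_arm(increments="0.5 0 0 0 0 0; 0.2 0 0 0 0 0; 0 0 0 0 0 0")

```text
time: 5.9
tool_pos: [0.6601, 0.0291, 0.0075]
ee_rot: [-3.142, -0.001, 1.315]
wrist_force: [-0.2, 1.8, -3.6]
width: 0.0898
```

```bash
python3 - <<'E'
from h import *
o=get_obs();print(o["time"],o["tool_pos"],o["ee_rot"],o["wrist_force"],o["joint_positions"])
im=snapshot("wrist")[:,:,::-1];s=snapshot("scene")[:,:,::-1]
a=cv2.resize(s[170:350,300:520],(733,600),interpolation=cv2.INTER_CUBIC)
cv2.imwrite("pics/s4.png",a)
E
```

```text
5.9 [0.66011139 0.029106   0.00753854] [-3.14153715e+00 -7.99983330e-04  1.31522005e+00] [-0.1594359   1.76477306 -3.61961813] [-4.21236423e-02  4.36552896e-01  1.34134019e+00  8.10933195e-04
  1.36358441e+00  2.13285822e-01]
```

View pics/s4.png

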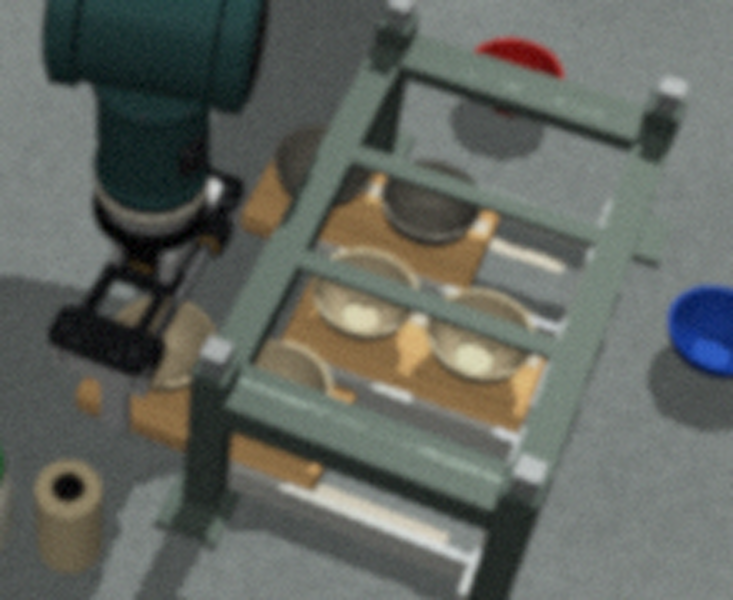

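The board is about 97 mm short of the mouth end and sits between the strips, with everything standing. Now I'll release it, rise, back off and lean the tool.

Call:
step_arm(increments="0 0 0 0 0 0; 0 0 0 0 0 0; 0 0 -0.8 0 0 0; 0 0 -2 0 0 0; 0 0 -2.5 0 0 0", claw=-1)

```text
time: 6.5
tool_pos: [0.6595, 0.0281, 0.0609]
ee_rot: [-3.14, 0.0, 1.314]
wrist_force: [-0.0, 0.3, 0.3]
width: 0.0943
```

Call:
step_arm(increments="0 0 -2.5 0 0 0; -1 0 -1 0 0 0; -3 0 0 0 0 0; -3 0 0 0 0.05 0; -2 0 0 0 0.12 0")

```text
time: 7.0
tool_pos: [0.6375, -0.0585, 0.0957]
ee_rot: [3.139, -0.173, 1.318]
wrist_force: [0.2, -0.6, -0.5]
width: 0.0942
```

Call:
step_arm(increments="0 0 0 0 0.14 0; 0 0 0 0 0.14 0; 0 0 0 0 0.14 0; 0 0 0 0 0.12 0; 0 0 0 0 0 0", claw=0)

```text
time: 7.5
tool_pos: [0.635, -0.0622, 0.0907]
ee_rot: [-3.133, -0.71, 1.303]
wrist_force: [0.4, -0.5, -0.9]
width: 0.0575
```

```bash
cat > st.py <<'E'
from h import *
np.set_printoptions(precision=4,suppress=True)
o=get_obs();t=np.radians(75.3);X=np.array([np.cos(t),np.sin(t)]);Y=np.array([-np.sin(t),np.cos(t)])
p=np.array(o["tool_pos"]);Rt=R.from_euler('xyz',o["ee_rot"]).as_matrix()
for n,b in(("far",[.6772,.0888]),("near",[.6772-2*.104*np.sin(t),.0888+2*.104*np.cos(t)])):
    d=p[:2]-b; print(n,"tcp bay x,y,z",d@X,d@Y,p[2])
F=np.array([[*X,0],[*Y,0],[0,0,1]])
print("tool axes in rack (cols)\n",F@Rt); print(o["time"],o["wrist_force"],o["width"],o["joint_positions"])
E
python3 st.py
```

```text
far tcp bay x,y,z -0.1567491794215173 0.0024941274147549804 0.09073055396131624
near tcp bay x,y,z -0.1567491794215173 -0.205505872585245 0.09073055396131624
tool axes in rack (cols)
 [[ 0.758  -0.0055  0.6522]
 [-0.0087 -1.      0.0016]
 [ 0.6522 -0.0068 -0.7581]]
7.5 [ 0.3979 -0.4805 -0.8806] 0.057475679358132616 [-0.5445  0.4026  1.3922  0.6751  1.5845 -0.354 ]
```

Call:
step_arm(increments="-1.3 0.1 1.52 0 0 0; -1.63 0.15 1.9 0 0 0; -1.3 0 1.52 0 0 0; -0.85 0 0.99 0 0 0; 0 0 0 0 0 0")

```text
time: 8.0
tool_pos: [0.6383, -0.0575, 0.0139]
ee_rot: [-3.136, -0.71, 1.313]
wrist_force: [-0.3, 0.2, -0.2]
width: 0.047
```

Call:
step_arm(increments="0.6 0 0.52 0 0 0; 1.0 0 0.86 0 0 0; 0.8 0 0.7 0 0 0; 0.5 0 0.43 0 0 0; 0 0 0 0 0 0")

```text
time: 8.5
tool_pos: [0.6496, -0.0206, 0.017]
ee_rot: [3.14, -0.71, 1.318]
wrist_force: [-0.6, 0.1, -0.3]
width: 0.0471
```

```bash
python3 st.py
```

```text
far tcp bay x,y,z -0.11284168697121655 -0.0011186511791056552 0.01700307047271457
near tcp bay x,y,z -0.11284168697121653 -0.20911865117910564 0.01700307047271457
tool axes in rack (cols)
 [[ 0.7584  0.0025  0.6518]
 [ 0.0026 -1.      0.0008]
 [ 0.6518  0.0011 -0.7584]]
8.5 [-0.6014  0.0978 -0.2845] 0.04707286134972174 [-0.4764  0.472   1.4571  0.6965  1.4383 -0.3998]
```

Call:
step_arm(increments="-0.46 0 0.53 0 0 0; 0.38 0 0.33 0 0 0; 0.45 0 0.4 0 0 0; 0.6 0 0.52 0 0 0; 0.6 0 0.52 0 0 0")

```text
time: 9.0
tool_pos: [0.6563, 0.0038, 0.0087]
ee_rot: [-3.142, -0.709, 1.314]
wrist_force: [0.1, -2.7, -1.5]
width: 0.0473
```

```bash
python3 st.py
```

```text
far tcp bay x,y,z -0.0874746160271439 -0.0013365032388343156 0.008737160273429693
near tcp bay x,y,z -0.08747461602714389 -0.20933650323883427 0.008737160273429693
tool axes in rack (cols)
 [[ 0.7591 -0.0001  0.651 ]
 [-0.0001 -1.      0.    ]
 [ 0.651  -0.     -0.7591]]
9.0 [ 0.0536 -2.6762 -1.5372] 0.047301649148483844 [-0.4369  0.4761  1.4697  0.7074  1.4006 -0.3795]
```

Contact shows 2.7 N, which fits a sliding board. I'll keep pushing.

Call:
step_arm(increments="0.68 0 0.55 0 0 0; 0.76 0 0.65 0 0 0; 0.76 0 0.65 0 0 0; 0.76 0 0.65 0 0 0; 0.7 0 0.6 0 0 0")

```text
time: 9.5
tool_pos: [0.6685, 0.0515, 0.0095]
ee_rot: [-3.142, -0.71, 1.315]
wrist_force: [-0.2, -2.9, -1.9]
width: 0.0471
```

```bash
python3 st.py
```

```text
far tcp bay x,y,z -0.03832719998684279 -0.0010273463426371558 0.009500783592632539
near tcp bay x,y,z -0.03832719998684278 -0.20902734634263712 0.009500783592632539
tool axes in rack (cols)
 [[ 0.7583  0.0011  0.6518]
 [ 0.0008 -1.      0.0007]
 [ 0.6518 -0.     -0.7583]]
9.5 [-0.2321 -2.9199 -1.896 ] 0.04714672478410739 [-0.3604  0.4705  1.4768  0.7259  1.3538 -0.3268]
```

Call:
step_arm(increments="0.7 0 0.6 0 0 0; 0.7 0 0.6 0 0 0; 0.55 0 0.48 0 0 0; 0.4 0 0.34 0 0 0; 0.3 0 0.26 0 0 0")

```text
time: 10.0
tool_pos: [0.6773, 0.0846, 0.0096]
ee_rot: [3.141, -0.71, 1.315]
wrist_force: [-0.4, -2.2, -1.3]
width: 0.0467
```

Call:
step_arm(increments="0.2 0 0.17 0 0 0; 0.15 0 0.13 0 0 0; 0.1 0 0.09 0 0 0; 0 0 0 0 0 0")

```text
time: 10.4
tool_pos: [0.6788, 0.0899, 0.0095]
ee_rot: [3.141, -0.71, 1.315]
wrist_force: [-0.3, -1.7, -1.1]
width: 0.0467
```

```bash
python3 st.py
```

```text
far tcp bay x,y,z 0.001516107470328302 -0.001264859486386974 0.009540038660050848
near tcp bay x,y,z 0.0015161074703283158 -0.20926485948638693 0.009540038660050848
tool axes in rack (cols)
 [[ 0.7582  0.0004  0.652 ]
 [ 0.0004 -1.      0.0002]
 [ 0.652   0.0001 -0.7582]]
10.4 [-0.2523 -1.6785 -1.1052] 0.04671167931148591 [-0.2976  0.4719  1.4748  0.7388  1.3147 -0.2814]
```

About 8 mm remain. I'll use 2 mm and then 1.3 mm rows until the force rises at the stop.

Call:
step_arm(increments="0.15 0 0.13 0 0 0; 0.15 0 0.13 0 0 0; 0.1 0 0.09 0 0 0; 0.1 0 0.09 0 0 0")

```text
time: 10.8
tool_pos: [0.6805, 0.0964, 0.0094]
ee_rot: [3.141, -0.71, 1.315]
wrist_force: [-1.0, -2.3, -0.5]
width: 0.0468
```

Call:
step_arm(increments="0.08 0 0.07 0 0 0; 0 0 0 0 0 0")

```text
time: 11.0
tool_pos: [0.6808, 0.0976, 0.0095]
ee_rot: [3.141, -0.71, 1.315]
wrist_force: [0.4, -2.0, -0.8]
width: 0.0473
```

Call:
step_arm(increments="0.08 0 0.07 0 0 0; 0 0 0 0 0 0")

```text
time: 11.2
tool_pos: [0.681, 0.0984, 0.0094]
ee_rot: [3.141, -0.71, 1.315]
wrist_force: [0.0, -2.7, -1.5]
width: 0.0473
```

Call:
step_arm(increments="0.06 0 0.05 0 0 0; 0 0 0 0 0 0")

```text
time: 11.4
tool_pos: [0.6811, 0.0986, 0.0094]
ee_rot: [3.141, -0.709, 1.315]
wrist_force: [-1.2, -4.4, 0.5]
width: 0.0466
```

Call:
step_arm(increments="0.08 0 0.07 0 0 0; 0 0 0 0 0 0")

```text
time: 11.6
tool_pos: [0.6812, 0.0988, 0.0093]
ee_rot: [3.141, -0.708, 1.315]
wrist_force: [-3.1, -7.9, 1.6]
width: 0.0469
```

Call:
step_arm(increments="0.08 0 0.07 0 0 0; 0 0 0 0 0 0")

```text
time: 11.8
tool_pos: [0.6813, 0.0989, 0.0092]
ee_rot: [3.141, -0.706, 1.315]
wrist_force: [-5.7, -10.5, 1.8]
width: 0.0469
```

```bash
python3 st.py
```

```text
far tcp bay x,y,z 0.010830691030786398 -0.0013865160647609633 0.009244567269692437
near tcp bay x,y,z 0.01083069103078641 -0.20938651606476094 0.009244567269692437
tool axes in rack (cols)
 [[ 0.7606  0.0005  0.6492]
 [ 0.0007 -1.     -0.    ]
 [ 0.6492  0.0004 -0.7606]]
11.8 [ -5.6723 -10.5218   1.7807] 0.04689607594079088 [-0.2813  0.4724  1.4727  0.7378  1.3044 -0.268 ]
```

The force rose to 12 N with no further travel, at TCP x=10.8 mm against 9 expected, so board_3 is home. I'll back off, lift and shift over to the near bay.

Call:
step_arm(increments="-0.7 0 -0.6 0 0 0; -1.9 0 -1.63 0 0 0; -2.3 0 -1.95 0 0 0; -2.3 0 -1.95 0 0 0; -1.2 0 -1.0 0 0 0")

```text
time: 12.3
tool_pos: [0.6539, -0.0068, 0.0091]
ee_rot: [3.141, -0.711, 1.314]
wrist_force: [0.2, 0.3, -0.6]
width: 0.047
```

Call:
step_arm(increments="1.6 0 -1.9 0 0 0; 2.0 0 -2.3 0 0 0; 1.0 -2 -1.1 0 0 0; 0 -4 0 0 0 0; 0 -4 0 0 0 0")

```text
time: 12.8
tool_pos: [0.557, 0.0212, 0.0801]
ee_rot: [3.138, -0.711, 1.318]
wrist_force: [-0.9, -0.0, 0.7]
width: 0.047
```

Call:
step_arm(increments="0 -4 0 0 0 0; 0 -4 0 0 0 0; 0 -2.7 0 0 0 0; 0 0 0 0 0 0; 0 0 0 0 0 0")

```text
time: 13.3
tool_pos: [0.4543, 0.0477, 0.0795]
ee_rot: [3.139, -0.711, 1.316]
wrist_force: [0.0, -0.0, 0.3]
width: 0.0466
```

```bash
python3 st.py; python3 - <<'E'
from h import *
a=snapshot("scene")[:,:,::-1][170:350,300:520];b=snapshot("wrist")[:,:,::-1]
cv2.imwrite("pics/s5.png",np.hstack([cv2.resize(a,(400,327),interpolation=cv2.INTER_CUBIC),cv2.resize(b,(400,327))]))
E
```

```text
far tcp bay x,y,z -0.09631496043606541 0.20517702598905746 0.07954777238979206
near tcp bay x,y,z -0.09631496043606541 -0.002822974010942478 0.07954777238979206
tool axes in rack (cols)
 [[ 0.7579  0.0002  0.6524]
 [ 0.0014 -1.     -0.0014]
 [ 0.6524  0.002  -0.7579]]
13.3 [ 0.0028 -0.0497  0.3195] 0.04657835610128656 [-0.5444 -0.0278  1.9261  0.6783  1.5009 -0.4289]
```

View pics/s5.png

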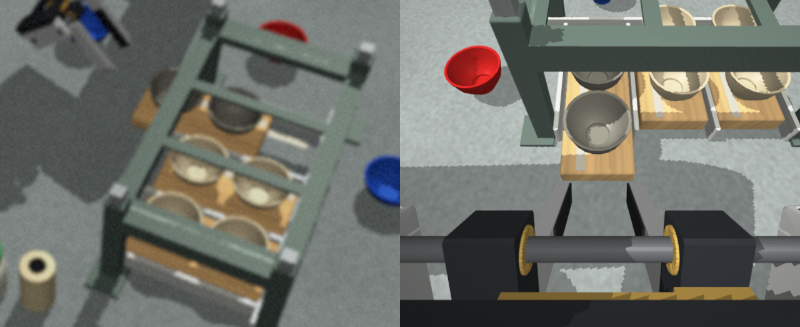

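Board_3's end is level with the middle board's, and its bowls are standing. The fingers are centred on the sticking-out board, so I'll lower and push.

Call:
step_arm(increments="-1.1 0 1.3 0 0 0; -1.6 0 1.85 0 0 0; -1.2 0 1.4 0 0 0; -0.65 0 0.76 0 0 0; 0 0 0 0 0 0")

```text
time: 13.9
tool_pos: [0.4536, 0.0478, 0.0078]
ee_rot: [-3.138, -0.711, 1.312]
wrist_force: [0.5, 0.8, -0.7]
width: 0.0466
```

```bash
python3 st.py
```

```text
far tcp bay x,y,z -0.09641502030429826 0.20589437836933022 0.007834856148466868
near tcp bay x,y,z -0.09641502030429824 -0.002105621630669755 0.007834856148466868
tool axes in rack (cols)
 [[ 0.7577  0.0007  0.6526]
 [-0.0013 -1.      0.0026]
 [ 0.6526 -0.0028 -0.7577]]
13.9 [ 0.49    0.7946 -0.6796] 0.04664406536263412 [-0.5443  0.0837  1.9834  0.6911  1.3738 -0.5335]
```

Call:
step_arm(increments="0.45 0 0.3 0 0 0; 0.6 0 0.5 0 0 0; 0.6 0 0.52 0 0 0; 0.45 0 0.38 0 0 0; 0.45 0 0.39 0 0 0")

```text
time: 14.4
tool_pos: [0.4622, 0.0801, 0.0101]
ee_rot: [3.14, -0.71, 1.316]
wrist_force: [0.6, 0.3, 0.2]
width: 0.0471
```

Call:
step_arm(increments="0.45 0 0.39 0 0 0; 0.5 0 0.43 0 0 0; 0.5 0 0.43 0 0 0; 0.5 0 0.43 0 0 0; 0.5 0 0.43 0 0 0")

```text
time: 14.9
tool_pos: [0.4706, 0.1109, 0.0098]
ee_rot: [3.141, -0.71, 1.315]
wrist_force: [-0.6, -4.1, 2.6]
width: 0.0467
```

```bash
python3 st.py
```

```text
far tcp bay x,y,z -0.031011746041571607 0.20547867756905022 0.0098157324894166
near tcp bay x,y,z -0.031011746041571593 -0.0025213224309497324 0.0098157324894166
tool axes in rack (cols)
 [[ 0.7584  0.0003  0.6517]
 [ 0.0006 -1.     -0.0003]
 [ 0.6517  0.0006 -0.7584]]
14.9 [-0.5978 -4.1434  2.5627] 0.04667795885687297 [-0.3937  0.0673  1.9955  0.7376  1.2871 -0.4295]
```

Call:
step_arm(increments="0.5 0 0.43 0 0 0; 0.55 0 0.47 0 0 0; 0.55 0 0.47 0 0 0; 0.45 0 0.39 0 0 0; 0.3 0 0.26 0 0 0")

```text
time: 15.4
tool_pos: [0.4781, 0.1412, 0.0097]
ee_rot: [3.141, -0.71, 1.315]
wrist_force: [-1.5, -5.2, 3.6]
width: 0.0471
```

Call:
step_arm(increments="0.2 0 0.17 0 0 0; 0.15 0 0.13 0 0 0; 0.1 0 0.09 0 0 0; 0 0 0 0 0 0")

```text
time: 15.8
tool_pos: [0.4796, 0.1465, 0.0097]
ee_rot: [3.142, -0.71, 1.315]
wrist_force: [-0.6, -3.3, 2.6]
width: 0.0469
```

```bash
python3 st.py
```

```text
far tcp bay x,y,z 0.00567991015419208 0.205800476791945 0.009687880413495885
near tcp bay x,y,z 0.0056799101541920955 -0.0021995232080549753 0.009687880413495885
tool axes in rack (cols)
 [[ 0.7582  0.0005  0.652 ]
 [ 0.0004 -1.      0.0003]
 [ 0.652   0.0001 -0.7582]]
15.8 [-0.55   -3.2995  2.5925] 0.04694220450151374 [-0.3078  0.0704  1.9926  0.7608  1.2359 -0.3714]
```

Call:
step_arm(increments="0.1 0 0.09 0 0 0; 0.1 0 0.09 0 0 0; 0.08 0 0.07 0 0 0; 0 0 0 0 0 0")

```text
time: 16.2
tool_pos: [0.4806, 0.15, 0.0096]
ee_rot: [3.141, -0.71, 1.315]
wrist_force: [-0.4, -4.7, 3.7]
width: 0.047
```

Call:
step_arm(increments="0.08 0 0.07 0 0 0; 0 0 0 0 0 0")

```text
time: 16.4
tool_pos: [0.4809, 0.1509, 0.0097]
ee_rot: [3.141, -0.71, 1.315]
wrist_force: [-0.7, -5.3, 2.1]
width: 0.0473
```

Call:
step_arm(increments="0.08 0 0.07 0 0 0; 0 0 0 0 0 0")

```text
time: 16.6
tool_pos: [0.4811, 0.1513, 0.0096]
ee_rot: [3.141, -0.709, 1.316]
wrist_force: [-4.1, -9.2, 5.8]
width: 0.0472
```

Call:
step_arm(increments="0.07 0 0.06 0 0 0; 0 0 0 0 0 0")

```text
time: 16.8
tool_pos: [0.4812, 0.1515, 0.0096]
ee_rot: [3.14, -0.707, 1.316]
wrist_force: [-4.8, -12.7, 8.6]
width: 0.047
```

Call:
step_arm(increments="0.05 0 0.04 0 0 0; 0 0 0 0 0 0")

```text
time: 17.0
tool_pos: [0.4812, 0.1516, 0.0096]
ee_rot: [3.14, -0.706, 1.317]
wrist_force: [-7.3, -15.4, 10.0]
width: 0.0469
```

It stopped hard at 17 N and the same depth (x=10.9 mm), so it's home. I'll back off, lift and take a last look.

Call:
step_arm(increments="-0.5 0 -0.43 0 0 0; -1.5 0 -1.3 0 0 0; -2.3 0 -1.95 0 0 0; -2.3 0 -1.95 0 0 0; -1.2 0 -1.0 0 0 0")

```text
time: 17.5
tool_pos: [0.4547, 0.0538, 0.0085]
ee_rot: [-3.139, -0.711, 1.312]
wrist_force: [0.5, 0.5, 0.4]
width: 0.0469
```

Call:
step_arm(increments="1.6 0 -1.9 0 0 0; 2.0 0 -2.3 0 0 0; 1.5 3 -1.8 0 0 0; -1 4 -0.8 0 0 0; -1.5 2 -1.2 0 0 0")

```text
time: 18.0
tool_pos: [0.5364, 0.0006, 0.0874]
ee_rot: [3.138, -0.711, 1.319]
wrist_force: [0.8, 0.2, -0.1]
width: 0.0471
```

Call:
step_arm(increments="-1 1 -1 0 0 0; 0 0 0 0 0 0; 0 0 0 0 0 0")

```text
time: 18.3
tool_pos: [0.5397, -0.0148, 0.0869]
ee_rot: [-3.138, -0.712, 1.313]
wrist_force: [-0.5, 0.0, -0.1]
width: 0.047
```

```bash
python3 st.py; python3 - <<'E'
from h import *
o=get_obs();print(repr(o["tool_pos"]),repr(o["ee_rot"]))
b=snapshot("wrist")[:,:,::-1];a=snapshot("scene")[:,:,::-1][170:350,280:520]
cv2.imwrite("pics/w6.png",b);cv2.imwrite("pics/f6.png",np.hstack([cv2.resize(b[0:280,100:640],(500,259)),cv2.resize(a,(300,259))]))
E
```

```text
far tcp bay x,y,z -0.13512411763566118 0.10671186349393619 0.08690236573215836
near tcp bay x,y,z -0.13512411763566115 -0.10128813650606378 0.08690236573215836
tool axes in rack (cols)
 [[ 0.7573  0.0009  0.6531]
 [-0.0009 -1.      0.0024]
 [ 0.6531 -0.0024 -0.7573]]
18.3 [-0.4901  0.0495 -0.0869] 0.046976467081592595 [-0.5614  0.1905  1.6739  0.6719  1.5415 -0.418 ]
array([ 0.53969224, -0.01482222,  0.08690237]) array([-3.13839731, -0.71161254,  1.3130673 ])
```

View pics/w6.png

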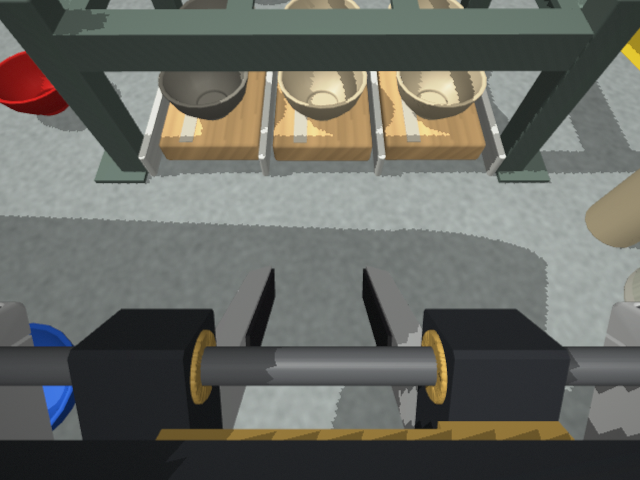

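All three board ends sit level at row ~148 and the bowls are standing. One last look at the whole scene before I hand in.

```bash
python3 - <<'E'
from h import *
b=snapshot("scene")[:,:,::-1];cv2.imwrite("pics/s7.png",b)
E
```

```text
(no output)
```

View pics/s7.png

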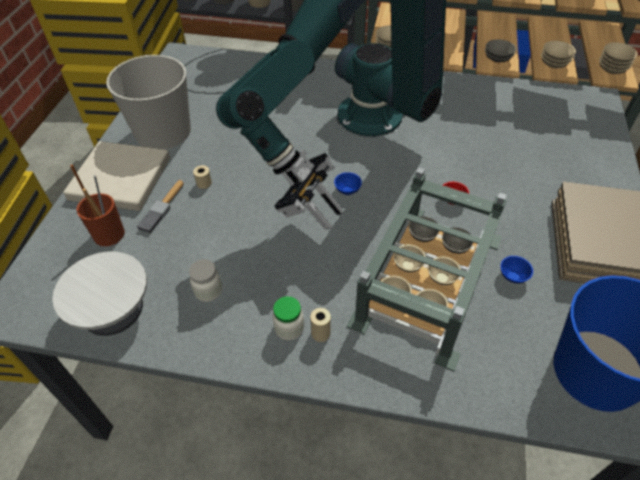

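The scene shows three boards home in the rack at about (430,270), six bowls standing, and the jars, posts and brush at the same pixels as at the start.

```bash
python3 -c "
from bench import *
print(close_job())"
```

```text
the job is handed in; nothing more can be done
None
```

All three boards are in the rack and home against the back stop, and the job is handed in at about 18 s of robot time.

- **Waiting board:** I gripped board_3 across its width and slid it into the empty far bay. After releasing it, I pushed it home with the tool leaning back about 40 degrees.
- **Sticking-out board:** the one in the near bay was pushed home the same way.
- **At the stop:** both pushes ended in a sharp force rise at the same depth, 10.8 and 10.9 mm, against about 9 mm expected. The wrist force peaked at about 12 N in the far bay and 20 N in the near bay. While sliding, the boards took roughly 3 to 6 N.
- **Last pictures:** the three board ends are level and all six bowls are standing. The jars, kiln posts, brush and the blue and red look-alike bowls are where they were, and the robot is clear of everything.
- **Limits of the check:** the middle board was already home and I didn't touch it. I checked it only by its end lining up with the others. No check failed.

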